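Hang the green status plate on the dish basket's hook

TASK

The dishes are clean: pick up the status plate standing on the worktop and hang it on the dish basket's wire hook with its green face outward, away from the basket. Press it down gently, by feel, until the hook's sprung catch has clicked into the plate and it is fully home, then let go; never press on the hook or basket with more than 25 N, don't let the plate tip over, and leave the mug, the bowl and the bottle where they are.

Things in the scene. Friction and masses are not known exactly. Their poses are not given: they have to be found in the camera images.
- plate_center (a point): Status plate, white plastic, about 200 g, 132 mm tall; starts upright on its lower edge on the worktop, any way round. This is its centre half-way up (66 mm above the lower edge), on the common axis of fin and sleeve. Own +x points out of the green face, +z up. Sign panel: 100 mm wide (y), from the lower edge to 80 mm up, x = +6 to +14.5 mm, front green with a white ring.
- plate_fin (a point): Middle of the plate's grip fin, 40 mm above the plate's centre; same axes. The fin is 12 mm thick (x), 44 mm wide (y), and reaches from 80 mm (panel top) to 132 mm above the lower edge: pinch it front and back from above at 5 to 10 mm above this point. A green stripe on its top marks the green side.
- plate_mouth (a point): Mouth of the sleeve behind the panel, at the lower edge, 66 mm under the plate's centre; same axes. Hollow 12 mm (x) by 25 mm (y), open below, 60 mm deep up to its roof; side and back walls 5 mm, so it reaches back to x = -12.5 mm. A window in the back wall, 22 to 36 mm above the mouth, takes the catch.
- green_face (a point): Middle of the plate's green face: 14.5 mm ahead (+x) of the plate's axis and 40 mm above its lower edge. Own +x points out of the green face.
- hook_foot (a point): Worktop point straight under the wire hook, fixed to the basket. Own +x points outward (level, away from the basket), +z up. The hook stands on this axis: an upright hairpin of 9 mm wire, 9 mm (x) by 23 mm (y) over all, round top. The plate's sleeve goes straight down over it with 1.5 mm play each side. Its 12 mm post, 98 mm high, is at x = -45 mm.
- hook_post (a point): Top of the hook's post, 98 mm above the worktop. The hook is clamped on it at a height that is NOT measured: its tip is 109.5 to 125.5 mm above the worktop, so the plate when home (sleeve roof on the tip) has its centre 115.5 to 131.5 mm up. The clamp holds at the allowed forces. Pressing over the catch takes some 3 to 12 N over the last 25 mm, more than the plate's weight; then it stops hard.
- basket_rim (a point): Middle of the basket's near top wire, 105 mm above the worktop, 75 mm behind the hook's axis (x = -75 mm of the hook's foot). From here the wire basket runs back 215 mm and is 300 mm wide; dinner plates with blue rims stand in it up to 175 mm high, from 30 mm behind this wire.
- catch (a joint): The sprung brass catch: a round nose on the hook's basket side, 30 mm below its tip. 0 m = out, as at the start; about 2 to 5 mm while the sleeve's back wall slides over it (from about 25 mm above home); it clicks out again to under 1 mm in the sleeve's window, which is when the plate is home. Its spring squeezes the sleeve by 4 to 7 N.
- mug_rim (a point): Blue mug (80 mm across, 95 mm tall): centre of its mouth. To be left alone.
- bowl_rim (a point): White bowl (120 mm across, 55 mm tall): centre of its mouth. To be left alone.
- rinse: White bottle with a blue cap (56 mm across, 160 mm tall), origin at the centre of its underside. To be left alone.
There are look-alikes about, which are no part of the job. What is shaped like the part that bears plate_center but purple is not meant.

How it is judged:
By the outcome, as a careful person would: the job done as asked, in the order asked, and still so for the second after the job is handed in, with the robot touching nothing.
It also fails if it takes over 64 s, if anything falls off the work surface, if the arm or the gripper's body presses on something with over 40 N, if the wrist force passes 120 N, or if a joint passes its speed limit or range.

ROBOT

A 7-joint arm with a two-finger parallel gripper is mounted at the origin on the work surface. World frame = base frame: x ahead of the robot, y to its left, z up, the work surface at z = 0. Lengths are in m, angles in rad, forces in N, time in s.
With the tool pointing down it reaches from about 0.425 to 0.875 m from the base axis. Payload 4.7 kg.
Tool frame: the origin (TCP) lies at the centre of the arm's flange, where the gripper is bolted on; the fingertips stand 182 mm ahead of it and the grasp point (between the pads) lies 164 mm ahead of it; z points along the fingers, y is the line along which they close (so a half turn about z gives the same grasp; the last joint's range is limited). The gripper opens to 87 mm and grips with 3 to 60 N. Pads are 19 mm wide; open, the fingers measure 117 mm over their backs; the gripper's body (75 mm by 190 mm) begins 51 mm behind the grasp point.
Start: joints at [1.19, 0.321, -0.07, 1.45, 0.023, 1.371, -0.057], TCP at [0.25, -0.6, 0.405] pointing down, gripper open.
Joint ranges: [-2.86, 2.86], [-0.3, 2.09], [-1.38, 1.24], [0.06, 2.45], [-1.56, 4.7], [0.09, 2.05], [-2.69, 2.69]. Speed limits (rad/s): [2.57, 2.57, 3.14, 3.14, 3.14, 3.14, 3.14].

INTERFACE

Orientations are given as a unit quaternion [w, x, y, z].
In Python, from cell import sense, read_camera, job_done gives the robot as it stands.
- The arm moves only by the shell command python3 -m jog 'ROWS'. ROWS is a JSON object of lists of equal length, an entry for each row: "offset": the shift along the tool's x, y, z each as a share of 100 cm, from -1 to 1, a list of three; "dr": the turn, a rotation vector about the tool's x, y, z each as a share of 180 degrees, from -1 to 1, a list of three; "hand": the closure, from 0 (fully open) to 1 (shut). A call has 1 to 20 rows; each row is the pose to reach, as a shift and turn from the pose commanded when the call began, along the tool's axes at that moment, turning the shorter way round; what a row does not reach only later rows make up. A row lasts 1/10 s, in which the tool goes at most 50 mm and 8.59 degrees, less where a joint would pass 70% of its speed; a pose out of reach is approached as far as the arm can. A call with a number of a shift or a turn outside -1 to 1 is refused whole. A call with a gripper value outside its range is refused whole. The fingers move at their own pace and stop on an object; the grip force is fixed at half the most. Time passes only in rows, so rows that repeat a pose let the fingers close. It gives the time, the measured TCP pose, the force, the opening and the grip force at its end, in the units of the state.
- sense(): the state, without advancing time (a new reading comes with each control period).
- read_camera(name): name is "side" or "top"; returns a dict with "image" (384x512x3 uint8, blue, green, red), "fx", "fy", "cx", "cy" (pixels), "world_from_camera" (4x4, takes a point from camera to world coordinates). Camera axes: x right, y up, looking along -z (the intrinsics and any distortion apply to the point x, -y, -z); pixel columns grow to the right and rows downward; lengths in m; the calibration is good to about 2 mm. A picture is of the moment at which its call begins. There is no depth.
- job_done(): hands the job in; it is judged then, once.
The state is a dict: "clock": time; "joint_positions": joint angles; "joint_velocities": joint speeds; "joint_efforts": joint torques, N m; "position": TCP position; "ee_rot": TCP orientation; "ft_force": force on the tool from outside, world axes, zero at the start; "torque": the same for the moment, N m; "grip_width": finger opening in m; "grip_force": force on a finger pad.
Only numpy, scipy, OpenCV 4.12 (cv2) and the standard library are available. Lean on these libraries where they do the work, as an engineer would, in place of code of your own. Each camera call takes 0.05 s, during which the arm holds its last target. There are 200 camera calls.

## Working session

There is one attempt and no reset: what is moved stays moved. The work goes in short steps, Python scripts to look and compute and a shell command to move; the robot and the scene stay as the last step left them, time stands still between calls to the robot, and variables do not carry over. Pictures are saved under pics/ and viewed, at most 10 in all, crops included, and the job is handed in when it is done.

```bash
ls; mkdir -p pics
cat > h.py <<'E'
import numpy as np, cv2
from cell import sense, read_camera
def snap(n,f):
    c=read_camera(n); cv2.imwrite(f,c["image"]); np.savez(f[:-4]+".npz",**{k:np.array(c[k]) for k in c}); return c
def ray(f,u,v):
    c=np.load(f[:-4]+".npz"); T=c["world_from_camera"]
    d=T[:3,:3]@np.array([(u-c["cx"])/c["fx"],-(v-c["cy"])/c["fy"],-1.]); return T[:3,3],d
def atz(f,u,v,z):
    o,d=ray(f,u,v); return (o+d*(z-o[2])/d[2]).round(4)
def proj(f,p):
    c=np.load(f[:-4]+".npz"); T=c["world_from_camera"]; q=T[:3,:3].T@(np.array(p)-T[:3,3])
    return np.array([c["cx"]+c["fx"]*q[0]/-q[2], c["cy"]+c["fy"]*q[1]/q[2]]).round(1)
E
python3 - <<'E'
from h import *
for n in("side","top"):
    c=snap(n,f"pics/{n}0.png"); print({k:np.round(v,3) if not isinstance(v,str) else v for k,v in c.items() if k!="image"})
a=[cv2.imread(f"pics/{n}0.png") for n in("side","top")]
print(sense())
E
```

```text
pics
{'fx': np.float64(429.095), 'fy': np.float64(429.095), 'cx': np.float64(255.445), 'cy': np.float64(192.703), 'world_from_camera': array([[-0.884,  0.276, -0.378,  0.17 ],
       [-0.468, -0.513,  0.72 ,  0.766],
       [ 0.004,  0.813,  0.582,  0.735],
       [ 0.   ,  0.   ,  0.   ,  1.   ]])}
{'fx': np.float64(347.098), 'fy': np.float64(347.098), 'cx': np.float64(249.304), 'cy': np.float64(190.994), 'world_from_camera': array([[ 0.015,  0.98 , -0.197,  0.457],
       [-1.   ,  0.015, -0.002, -0.051],
       [ 0.001,  0.197,  0.98 ,  0.841],
       [ 0.   ,  0.   ,  0.   ,  1.   ]])}
{'clock': 0.1, 'joint_positions': array([ 1.19010638,  0.32172558, -0.07006267,  1.45150914,  0.02258791,
        1.37082225, -0.05692068]), 'joint_velocities': array([ 0.00104387, -0.00258733,  0.00083688, -0.00174287, -0.00157425,
        0.00026417,  0.00022102]), 'joint_efforts': array([-8.94401510e-04, -4.92570949e+01, -4.06114385e-01, -3.13400137e+01,
       -6.40951213e-02,  3.94766859e-02,  5.34636740e-05]), 'position': array([ 0.24989221, -0.59985224,  0.40380761]), 'ee_rot': array([-8.13008032e-04,  9.80582126e-01,  1.96107090e-01, -2.07377644e-04]), 'ft_force': array([ 0.15526153, -0.53716467,  0.43859484]), 'torque': array([-0.01938411, -0.0203907 , -0.0121217 ]), 'grip_force': 0.0, 'grip_width': 0.08717431024374085}
```

View pics/side0.png

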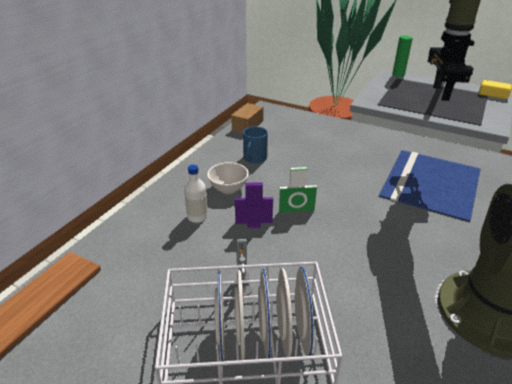

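View pics/top0.png

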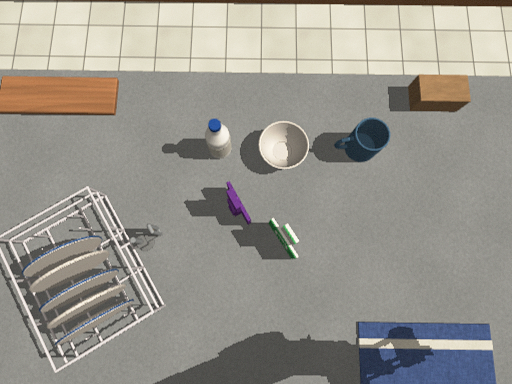

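Both views: the status plate is at top (284,238) and side (298,197), with the purple look-alike next to it. The hook is at top (145,234) and side (241,250). I'll enlarge these.

Run:
```python
from h import *
t=cv2.imread("pics/top0.png"); s=cv2.imread("pics/side0.png")
R=lambda i,x,y,w,h,k:cv2.resize(i[y:y+h,x:x+w],None,fx=k,fy=k,interpolation=cv2.INTER_CUBIC)
# top plate (255..315,205..270) x6 ; top hook (100..165, 205..270) x6
A=np.hstack([R(t,255,205,65,50+5,6),R(t,100,205,65,55,6)])
# panel 390 x330 each
B=np.hstack([R(s,265,160,65,45+15,4),R(s,225,230,65,60,4)]); B=np.pad(B,((0,0),(0,780-B.shape[1]),(0,0)))
cv2.imwrite("pics/c1.png",np.vstack([A,B])); print(A.shape,B.shape)
```

```text
(330, 780, 3) (240, 780, 3)
```

View pics/c1.png

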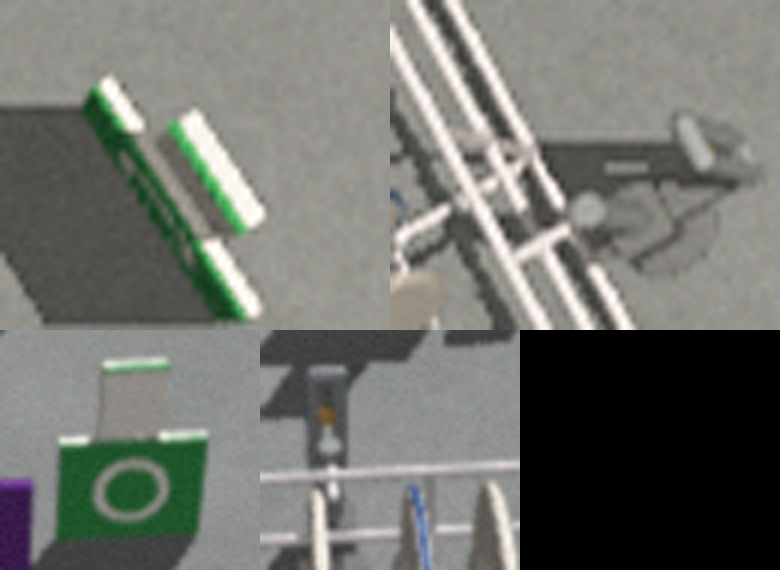

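Crop: the fin top runs (180,116)→(253,224), with the stripe on the lower-left. The panel top runs (98,85)→(250,318), the hook tip bar (682,118)→(708,165), and the post top is at (588,210).

Run:
```python
from h import *
T="pics/top0.png";S="pics/side0.png"
def m(x,y,z,ox): return atz(T,ox+(x+.5)/6-.5,205+(y+.5)/6-.5,z)
f1,f2=m(180,116,.132,255),m(253,224,.132,255); print("fin",f1,f2,(f1+f2)/2,np.linalg.norm(f1-f2),np.degrees(np.arctan2(*(f2-f1)[1::-1])))
p1,p2=m(98,85,.08,255),m(250,318,.08,255); print("panel",p1,p2,(p1+p2)/2,np.linalg.norm(p1-p2),np.degrees(np.arctan2(*(p2-p1)[1::-1])))
for z in(.1095,.1175,.1255):
  h1,h2=m(682-390,118,z,100),m(708-390,165,z,100);print("hook",z,h1,h2,(h1+h2)/2,np.linalg.norm(h1-h2),np.degrees(np.arctan2(*(h2-h1)[1::-1])))
po=m(198,210,.098,100);print("post",po,np.linalg.norm(po-(h1+h2)/2))
r1,r2=atz(T,92,188,.105),atz(T,162,305,.105);print("rim",r1,r2,np.linalg.norm(r1-r2),np.degrees(np.arctan2(*(r2-r1)[1::-1])))
# side: fin top center, hook tip
def ms(x,y,ox,oy,z): return atz(S,ox+(x+.5)/4-.5,oy+(y+.5)/4-.5,z)
print("side fin",ms(136,365-330,265,160,.132)); 
for z in(.1095,.1175,.1255): print("side hook",z,ms(327-260,370-330,225,230,z))
```

```text
fin [ 0.5315 -0.1228  0.132 ] [ 0.4954 -0.1472  0.132 ] [ 0.51345 -0.135    0.132  ] 0.04357258312287667 -145.94522842758
panel [ 0.5479 -0.098   0.08  ] [ 0.4648 -0.1528  0.08  ] [ 0.50635 -0.1254   0.08   ] 0.09954220210543872 -146.5972869973516
hook 0.1095 [0.5289 0.1625 0.1095] [0.5126 0.1522 0.1095] [0.52075 0.15735 0.1095 ] 0.019281597444195414 -147.71113256552965
hook 0.1175 [0.5282 0.1601 0.1175] [0.512  0.15   0.1175] [0.5201  0.15505 0.1175 ] 0.019090573590125566 -148.05824339487125
hook 0.1255 [0.5274 0.1578 0.1255] [0.5114 0.1478 0.1255] [0.5194 0.1528 0.1255] 0.018867962264113223 -147.9946167919165
post [0.497  0.1967 0.098 ] 0.05643775332169062
rim [0.6061 0.2912 0.105 ] [0.366  0.1241 0.105 ] 0.2925242212193719 -145.1636265077322
side fin [ 0.5132 -0.1296  0.132 ]
side hook 0.1095 [0.5212 0.162  0.1095]
side hook 0.1175 [0.5167 0.1697 0.1175]
side hook 0.1255 [0.5122 0.1775 0.1255]
```

```bash
cat >> h.py <<'E'
from scipy.spatial.transform import Rotation as Ro
def go(target,yaw_y=None):
    s=sense(); w,x,y,z=s["ee_rot"]; R=Ro.from_quat([x,y,z,w])
    off=R.inv().apply(np.array(target)-s["position"])
    dr=[0,0,0]
    if yaw_y is not None:
        a=np.radians(yaw_y); Y=np.array([np.cos(a),np.sin(a),0]); Z=np.array([0,0,-1.]); 
        dr=((R.inv()*Ro.from_matrix(np.c_[np.cross(Y,Z),Y,Z])).as_rotvec()/np.pi).round(4)
    print("t",s["clock"],"pos",s["position"].round(4),"y",R.apply([0,1,0]).round(4),"z",R.apply([0,0,1]).round(4),"F",np.round(s["ft_force"],1),"g",round(s["grip_width"],4))
    print("offset",off.round(4),"dr",dr)
E
python3 -c "
from h import *
go([.513,-.133,.40],-56.3)"
python3 -m jog '{"offset":[[0.4226,-0.3298,0],[0.4226,-0.3298,0],[0.4226,-0.3298,0],[0.4226,-0.3298,0],[0.4226,-0.3298,0],[0.4226,-0.3298,0],[0.4226,-0.3298,0],[0.4226,-0.3298,0],[0.4226,-0.3298,0],[0.4226,-0.3298,0],[0.4226,-0.3298,0],[0.4226,-0.3298,0],[0.4226,-0.3298,0]],"dr":[[0,0,-0.0616],[0,0,-0.0616],[0,0,-0.0616],[0,0,-0.0616],[0,0,-0.0616],[0,0,-0.0616],[0,0,-0.0616],[0,0,-0.0616],[0,0,-0.0616],[0,0,-0.0616],[0,0,-0.0616],[0,0,-0.0616],[0,0,-0.0616]],"hand":[0,0,0,0,0,0,0,0,0,0,0,0,0]}'
python3 - <<'E'
from h import *
go([.513,-.133,.279],-56.3)
a=snap("top","pics/t1.png")["image"];b=snap("side","pics/s1.png")["image"]
R=lambda i,x,y,w,h,k:cv2.resize(i[y:y+h,x:x+w],None,fx=k,fy=k,interpolation=cv2.INTER_CUBIC)
cv2.imwrite("pics/c2.png",np.hstack([R(a,210,150,130,130,3),R(b,230,80,130,130,3)]))
E
```

```text
t 0.1 pos [ 0.2499 -0.5999  0.4038] y [ 0.3846 -0.9231 -0.0017] z [-7.0e-04  1.5e-03 -1.0e+00] F [ 0.2 -0.5  0.4] g 0.0872
offset [ 0.4224 -0.3297  0.0043] dr [-0.0005 -0.     -0.0616]
clock: 1.4
position: [0.5133, -0.1323, 0.4043]
ee_rot: [-0.0, 0.957, 0.291, -0.001]
ft_force: [-0.8, -1.0, -0.8]
grip_width: 0.0871
grip_force: 0.0
t 1.4 pos [ 0.5133 -0.1323  0.4043] y [ 5.569e-01 -8.306e-01 -5.000e-04] z [-1.e-03 -1.e-04 -1.e+00] F [-0.8 -1.  -0.8] g 0.0871
offset [-0.0005  0.0005  0.1253] dr [-0.0001  0.0003  0.0008]
```

View pics/c2.png

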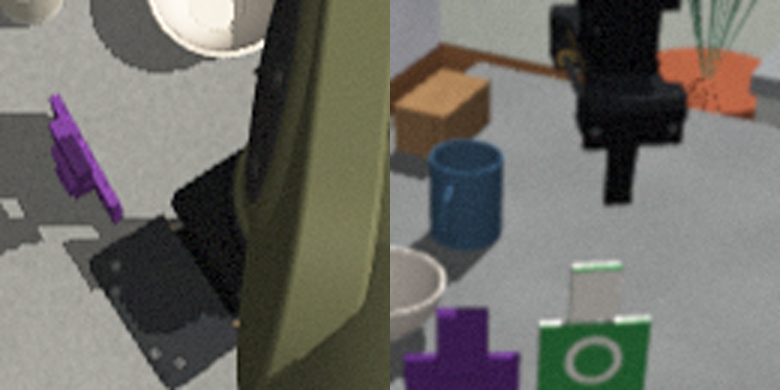

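Side crop: the near fingertip's bottom edge runs (604..631,204). I'll use it to check the side camera's bias.

Run:
```python
from h import *
s=sense();p=s["position"];Y=np.array([.557,-.8305,0])
for d in(.0435,.0585): print(proj("pics/s1.png",p-Y*d+[0,0,-.182]))
print("seen",230+(618-390)/3-.5,80+204.5/3-.5)
print(proj("pics/s1.png",[.513,-.133,.132]),"seen fin",230+(596-390)/3-.5,80+265.5/3-.5)
```

```text
[305.3 145.6]
[306.5 148.6]
seen 305.5 147.66666666666669
[299.2 167.8] seen fin 298.1666666666667 168.0
```

```bash
python3 -m jog '{"offset":[[0.001,0,0.04],[0.001,0,0.08],[0.001,0,0.11],[0.001,0,0.127],[0.001,0,0.127],[0.001,0,0.127],[0.001,0,0.127],[0.001,0,0.127],[0.001,0,0.127],[0.001,0,0.127],[0.001,0,0.127],[0.001,0,0.127]],"dr":[[0,0,0],[0,0,0],[0,0,0],[0,0,0],[0,0,0],[0,0,0],[0,0,0],[0,0,0],[0,0,0],[0,0,0],[0,0,0],[0,0,0]],"hand":[0,0,0,0,0,1,1,1,1,1,1,1]}'
```

```text
clock: 2.7
position: [0.5141, -0.1324, 0.2778]
ee_rot: [0.0, 0.957, 0.29, 0.0]
ft_force: [0.3, -0.1, 0.7]
grip_width: 0.0392
grip_force: 0.0
```

```bash
python3 -m jog '{"offset":[[0,0,0],[0,0,0],[0,0,0],[0,0,0],[0,0,0],[0,0,0],[0,0,0],[0,0,0]],"dr":[[0,0,0],[0,0,0],[0,0,0],[0,0,0],[0,0,0],[0,0,0],[0,0,0],[0,0,0]],"hand":[1,1,1,1,1,1,1,1]}'
```

```text
clock: 3.5
position: [0.514, -0.1325, 0.2776]
ee_rot: [-0.0, 0.957, 0.29, -0.0]
ft_force: [-0.1, 1.2, -0.4]
grip_width: 0.0122
grip_force: 30.0
```

```bash
python3 -m jog '{"offset":[[0,0,-0.02],[0,0,-0.05],[0,0,-0.09],[0,0,-0.13],[0,0,-0.17],[0,0,-0.2],[0,0,-0.2],[0,0,-0.2],[0,0,-0.2],[0,0,-0.2],[0,0,-0.2],[0,0,-0.2],[0,0,-0.2],[0,0,-0.2],[0,0,-0.2],[0,0,-0.2],[0,0,-0.2],[0,0,-0.2],[0,0,-0.2]],"dr":[[0,0,0],[0,0,0],[0,0,0],[0,0,-0.03],[0,0,-0.07],[0,0,-0.11],[0,0,-0.15],[0,0,-0.19],[0,0,-0.23],[0,0,-0.27],[0,0,-0.31],[0,0,-0.35],[0,0,-0.39],[0,0,-0.43],[0,0,-0.46],[0,0,-0.48],[0,0,-0.5],[0,0,-0.5],[0,0,-0.5]],"hand":[1,1,1,1,1,1,1,1,1,1,1,1,1,1,1,1,1,1,1]}'
python3 -c "
from h import *
go([.5215,.15,.478],124)
print(sense()['joint_positions'].round(2))"
```

```text
clock: 5.4
position: [0.514, -0.1324, 0.4775]
ee_rot: [-0.0, 0.472, 0.881, -0.0]
ft_force: [-0.6, 0.1, -1.3]
grip_width: 0.0116
grip_force: 30.0
t 5.4 pos [ 0.514  -0.1324  0.4775] y [ 8.327e-01  5.538e-01 -3.000e-04] z [-5.e-04  1.e-04 -1.e+00] F [-0.6  0.1 -1.3] g 0.0116
offset [ 0.231   0.1627 -0.0005] dr [-0.000e+00 -2.000e-04 -5.021e-01]
[ 0.74  0.07 -0.56  1.61  0.04  1.47  0.76]
```

```bash
python3 -m jog '{"offset":[[0.23,0.17,0],[0.23,0.17,0],[0.23,0.17,0],[0.23,0.17,0],[0.23,0.17,0],[0.23,0.17,0],[0.23,0.17,0],[0.23,0.17,0],[0.236,0.17,0.02],[0.236,0.17,0.045],[0.236,0.17,0.045],[0.236,0.17,0.045],[0.236,0.17,0.045],[0.236,0.17,0.045],[0.236,0.17,0.045],[0.236,0.17,0.045],[0.236,0.17,0.045]],"dr":[[0,0,-0.04],[0,0,-0.08],[0,0,-0.12],[0,0,-0.16],[0,0,-0.2],[0,0,-0.24],[0,0,-0.28],[0,0,-0.32],[0,0,-0.36],[0,0,-0.4],[0,0,-0.44],[0,0,-0.47],[0,0,-0.49],[0,0,-0.5],[0,0,-0.5],[0,0,-0.5],[0,0,-0.5]],"hand":[1,1,1,1,1,1,1,1,1,1,1,1,1,1,1,1,1]}'
python3 - <<'E'
from h import *
go([.5215,.16,.43],124)
a=snap("top","pics/t2.png")["image"];b=snap("side","pics/s2.png")["image"]
p=proj("pics/s2.png",[.5215,.16,.14]);print(p)
R=lambda i,x,y,w,h,k:cv2.resize(i[y:y+h,x:x+w],None,fx=k,fy=k,interpolation=cv2.INTER_CUBIC)
A=R(b,190,170,100,120,5)
B=R(a,90,180,100,120,3); B=np.pad(B,((0,600-B.shape[0]),(0,0),(0,0)))
cv2.imwrite("pics/c3.png",np.hstack([A,B]))
E
```

```text
clock: 7.1
position: [0.5245, 0.1582, 0.4327]
ee_rot: [-0.0, -0.289, 0.957, -0.0]
ft_force: [0.5, 0.5, -1.3]
grip_width: 0.0113
grip_force: 30.0
t 7.1 pos [0.5245 0.1582 0.4327] y [-5.541e-01  8.324e-01 -1.000e-04] z [ 0.e+00 -2.e-04 -1.e+00] F [ 0.5  0.5 -1.3] g 0.0113
offset [0.0015 0.0032 0.0027] dr [-0.     -0.     -0.0019]
[241.5 228.3]
```

View pics/c3.png

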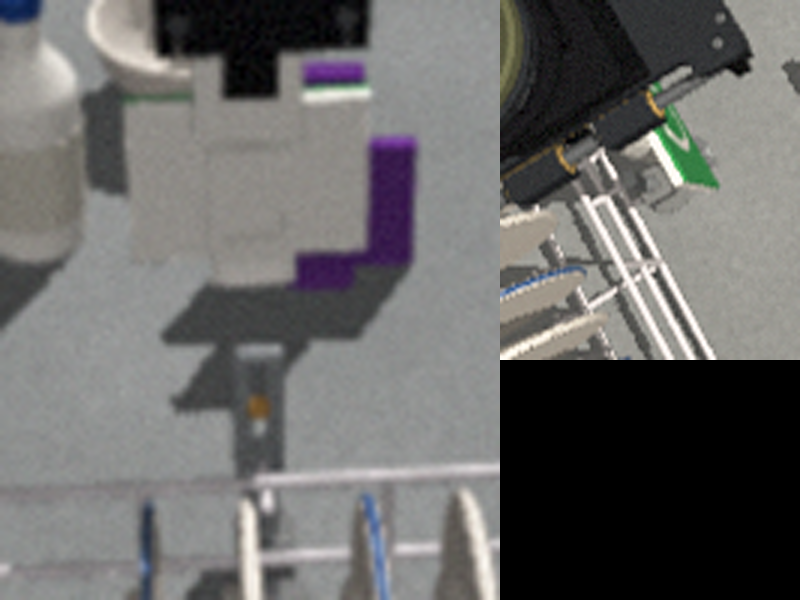

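Top crop: the green face points away from the basket. The panel's bottom-front corner is at about (718,187). Side crop: the sleeve bottom is centred at about (254,284) with its edges at 213 and 296. The hook tip is at about (261,346) and the catch at (258,406). Next I compare these with predictions.

Run:
```python
from h import *
from scipy.optimize import least_squares
S="pics/s2.png";T="pics/t2.png";T0="pics/top0.png"
P=np.array([.5245,.1582,.155]);n=np.array([.554,-.832,0]);Y=np.array([.832,.554,0]);Z=np.array([0,0,1.])
cs=lambda x,y:np.array([190+(x+.5)/5-.5,170+(y+.5)/5-.5])
ct=lambda x,y:np.array([90+(x-500+.5)/3-.5,180+(y+.5)/3-.5])
ch=lambda x,y:np.array([100+(x-390+.5)/6-.5,205+(y+.5)/6-.5])
# seen: sleeve bottom corners, panel bottom L (back edge x=+6)
for nm,q,c in(("slL",P-.0125*n+.0175*Y,cs(213,284)),("slR",P-.0125*n-.0175*Y,cs(296,283)),("panBL",P+.006*n+.05*Y,cs(131,262)),("panTR",P+.006*n-.05*Y+.08*Z,cs(370,101)),("panTL",P+.006*n+.05*Y+.08*Z,cs(127,101))):
    print(nm,proj(S,q),c.round(1),(c-proj(S,q)).round(1))
q=P+.0145*n-.05*Y;print("top BF",proj(T,q),ct(718,187).round(1))
q=P+.006*n-.05*Y;print("top BB",proj(T,q),ct(686,188).round(1))
# triangulate tip centre (seen outlines of the top) 
def f(p): return np.r_[proj_(S,p)-cs(261,348),proj_(T0,p)-ch(695,142)]
def proj_(f,p):
    c=C[f];M=c["world_from_camera"];q=M[:3,:3].T@(p-M[:3,3]);return np.array([c["cx"]-c["fx"]*q[0]/q[2],c["cy"]+c["fy"]*q[1]/q[2]])
C={k:dict(np.load(k[:-4]+".npz")) for k in(S,T0)}
r=least_squares(f,[.52,.16,.11]);print("tip",r.x.round(4),r.fun.round(2))
def hookpt(x,y):return None
```

```text
slL [232.7 226.3] [232.2 226.4] [-0.5  0.1]
slR [249.4 225.2] [248.8 226.2] [-0.6  1. ]
panBL [216.9 221.6] [215.8 222. ] [-1.1  0.4]
panTR [264.3 188.1] [263.6 189.8] [-0.7  1.7]
panTL [215.  190.8] [215.  189.8] [ 0. -1.]
top BF [162.7 241.6] [162.3 242. ]
top BB [159. 244.] [151.7 242.3]
tip [0.5215 0.1582 0.1074] [ 0.35  0.08 -0.12 -0.33]
```

Run:
```python
from h import *
S="pics/s2.png"
P=np.array([.5245,.1582,0]);n=np.array([.554,-.832,0]);Y=np.array([.832,.554,0]);Z=np.array([0,0,1.])
cs=lambda x,y:np.array([190+(x+.5)/5-.5,170+(y+.5)/5-.5])
for z in(.1075,.1095,.112): print("tip pred",proj(S,P+z*Z),cs(261,347), "dY/px",(proj(S,P+z*Z+.01*Y)-proj(S,P+z*Z)),"dn",(proj(S,P+z*Z+.01*n)-proj(S,P+z*Z)))
print("catch pred",proj(S,P-.0045*n+.0795*Z),cs(258,406))
for a in(122,124,126):
    b=np.radians(a-90);d=np.array([np.cos(b),np.sin(b),0]);q=P-.075*n+.105*Z
    u,v=proj(S,q-.05*d),proj(S,q+.05*d);print("rim slope",a,(u-v)[1]/(u-v)[0])
    q=P+.006*n+.235*Z
    u,v=proj(S,q-.05*d),proj(S,q+.05*d);print("panel top slope",a,(u-v)[1]/(u-v)[0])
# measured rim line in side image: brightest row per column
g=cv2.cvtColor(cv2.imread("pics/side0.png"),6).astype(float)
us=[];vs=[]
for u in range(172,320):
    c=g[255:275,u]; w=np.clip(c-140,0,None)**2
    if w.sum()>100: us.append(u);vs.append(255+(w*np.arange(20)).sum()/w.sum())
us,vs=np.array(us),np.array(vs)
for _ in range(5):
    k=np.polyfit(us,vs,1);m=abs(np.polyval(k,us)-vs)<1;us,vs=us[m],vs[m]
print("rim meas",k,len(us),"pred v at 241:",proj(S,P-.075*n+.105*Z),np.polyval(k,241))
# panel top: upsampled local edges: print col profiles
i=cv2.imread(S).astype(int)
for u in(218,222,226,252,256,260): print(u,[tuple(i[v,u]) for v in range(184,194)])
```

```text
tip pred [240.9 238.8] [241.8 239. ] dY/px [-4.5  0.3] dn [-0.3 -3. ]
tip pred [240.9 238.1] [241.8 239. ] dY/px [-4.5  0.3] dn [-0.3 -3. ]
tip pred [240.9 237.2] [241.8 239. ] dY/px [-4.6  0.3] dn [-0.3 -3. ]
catch pred [241.3 249.7] [241.2 250.8]
rim slope 122 -0.0470347648261761
panel top slope 122 -0.03636363636363661
rim slope 124 -0.07172131147540986
panel top slope 124 -0.056795131845842
rim slope 126 -0.09876543209876562
panel top slope 126 -0.07723577235772383
rim meas [-4.55098951e-02  2.76277872e+02] 107 pred v at 241: [243.6 264.2] 265.3099876945788
218 [(np.int64(138), np.int64(147), np.int64(151)), (np.int64(109), np.int64(116), np.int64(120)), (np.int64(106), np.int64(110), np.int64(116)), (np.int64(99), np.int64(106), np.int64(111)), (np.int64(93), np.int64(103), np.int64(104)), (np.int64(85), np.int64(101), np.int64(86)), (np.int64(117), np.int64(127), np.int64(124)), (np.int64(140), np.int64(145), np.int64(147)), (np.int64(136), np.int64(142), np.int64(144)), (np.int64(133), np.int64(137), np.int64(142))]
222 [(np.int64(159), np.int64(168), np.int64(178)), (np.int64
[... 1585 characters left out ...]
.int64(213), np.int64(221), np.int64(222)), (np.int64(162), np.int64(168), np.int64(172)), (np.int64(134), np.int64(138), np.int64(143)), (np.int64(137), np.int64(142), np.int64(145)), (np.int64(140), np.int64(142), np.int64(146))]
260 [(np.int64(143), np.int64(52), np.int64(105)), (np.int64(112), np.int64(38), np.int64(82)), (np.int64(88), np.int64(73), np.int64(70)), (np.int64(140), np.int64(168), np.int64(136)), (np.int64(209), np.int64(224), np.int64(218)), (np.int64(187), np.int64(195), np.int64(196)), (np.int64(142), np.int64(146), np.int64(149)), (np.int64(135), np.int64(139), np.int64(141)), (np.int64(137), np.int64(140), np.int64(143)), (np.int64(134), np.int64(139), np.int64(138))]
```

```bash
python3 - <<'E'
from h import *
T="pics/top0.png"
g=cv2.cvtColor(cv2.imread(T),6).astype(float)
# near rim: sample perpendicular to guess line (92,188)->(162,305)
a,b=np.array([92,188.]),np.array([162,305.]);d=(b-a)/np.linalg.norm(b-a);nn=np.array([d[1],-d[0]])
pts=[]
for s in np.linspace(.06,.97,120):
    t=np.arange(-8,8.1,.25); q=a+(b-a)*s+t[:,None]*nn
    pr=cv2.remap(g.astype(np.float32),q[:,0].astype(np.float32)[None],q[:,1].astype(np.float32)[None],1)[0]
    # rightmost bright peak
    pk=[i for i in range(2,len(t)-2) if pr[i]>170 and pr[i]==pr[i-2:i+3].max()]
    if pk: pts.append(np.r_[s,t[pk[-1]]])
pts=np.array(pts);
m=np.ones(len(pts),bool)
for _ in range(8):
    k=np.polyfit(pts[m,0],pts[m,1],1);m=abs(np.polyval(k,pts[:,0])-pts[:,1])<.8
print(k,m.sum(),pts[::8].round(2).tolist())
e=[a+(b-a)*s+np.polyval(k,s)*nn for s in(0,1)]
w=[atz(T,*q,.105) for q in e];dd=w[0]-w[1];print("rim",w,"outward+180:",90+np.degrees(np.arctan2(dd[1],dd[0])))
i=cv2.cvtColor(cv2.imread("pics/s2.png"),6)
print(i[219:231,216:250:3].tolist())
E
python3 - <<'E'
import cv2,numpy as np
a=cv2.imread("pics/top0.png")[180:310,80:175];b=cv2.imread("pics/s2.png")[185:270,205:275]
A=cv2.resize(a,None,fx=4,fy=4,interpolation=2);B=cv2.resize(b,None,fx=6,fy=6,interpolation=2)
B=np.pad(B,((0,A.shape[0]-B.shape[0]),(0,0),(0,0)));c=np.hstack([A,B]);print(c.shape);cv2.imwrite("pics/c4.png",c)
E
```

```text
[-6.61792227  7.92548568] 105 [[0.06, 2.0], [0.12, 7.25], [0.18, 6.5], [0.24, 6.5], [0.3, 5.5], [0.37, 5.5], [0.43, 4.75], [0.49, 3.25], [0.55, 4.25], [0.61, 3.75], [0.67, 3.5], [0.73, 3.25], [0.79, 2.75], [0.86, 2.5], [0.92, 2.0]]
rim [array([0.6153, 0.2774, 0.105 ]), array([0.3673, 0.1219, 0.105 ])] outward+180: 122.08837540716665
[[138, 137, 140, 137, 135, 133, 139, 139, 139, 139, 135, 136], [138, 138, 139, 142, 142, 136, 137, 140, 140, 140, 140, 106], [138, 139, 139, 150, 144, 140, 141, 139, 143, 138, 140, 76], [132, 144, 132, 150, 147, 144, 140, 142, 146, 145, 142, 65], [146, 145, 141, 150, 145, 143, 147, 146, 152, 146, 146, 70], [147, 144, 148, 146, 143, 146, 145, 150, 149, 153, 147, 69], [147, 145, 145, 144, 146, 135, 146, 152, 153, 147, 143, 71], [146, 149, 148, 145, 150, 112, 130, 141, 142, 131, 113, 53], [146, 149, 150, 149, 149, 78, 90, 100, 98, 86, 84, 54], [145, 143, 147, 149, 135, 68, 68, 69, 76, 67, 66, 63], [146, 147, 150, 147, 111, 68, 65, 64, 63, 68, 64, 66], [151, 145, 148, 150, 87, 70, 64, 70, 64, 62, 64, 65]]
(520, 800, 3)
```

View pics/c4.png

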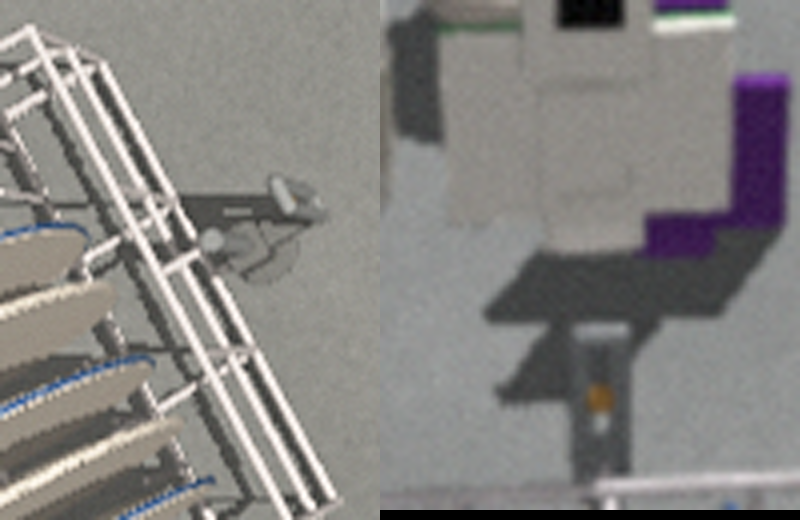

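Both views put the hook's yaw at 122°, so the plate needs a turn of about 1.7°. They put the axis at about (.5218,.1576), with the tip low at about .110. I'll align, then come down in small guarded steps.

```bash
cat > chk.py <<'E'
import sys,numpy as np
from cell import sense
s=sense();F=np.array(s["ft_force"]);print("F",F.round(1),"tq",np.round(s["torque"],2),"p",np.round(s["position"],4),"g",round(s["grip_width"],4))
sys.exit(0 if np.linalg.norm(F)<float(sys.argv[1]) else 1)
E
python3 -m jog '{"offset":[[-0.0026,0.001,0],[-0.0026,0.001,0.01],[-0.0026,0.001,0.02],[-0.0026,0.001,0.025],[-0.0026,0.001,0.028],[-0.0026,0.001,0.028],[-0.0026,0.001,0.028],[-0.0026,0.001,0.028]],"dr":[[0,0,0.0094],[0,0,0.0094],[0,0,0.0094],[0,0,0.0094],[0,0,0.0094],[0,0,0.0094],[0,0,0.0094],[0,0,0.0094]],"hand":[1,1,1,1,1,1,1,1]}' >/dev/null; python3 chk.py 6 &&
python3 -m jog '{"offset":[[0,0,0.004],[0,0,0.008],[0,0,0.012],[0,0,0.012]],"dr":[[0,0,0],[0,0,0],[0,0,0],[0,0,0]],"hand":[1,1,1,1]}' >/dev/null; python3 chk.py 5 &&
python3 -m jog '{"offset":[[0,0,0.001],[0,0,0.002],[0,0,0.002]],"dr":[[0,0,0],[0,0,0],[0,0,0]],"hand":[1,1,1]}' >/dev/null; python3 chk.py 5 &&
python3 -m jog '{"offset":[[0,0,0.001],[0,0,0.002],[0,0,0.002]],"dr":[[0,0,0],[0,0,0],[0,0,0]],"hand":[1,1,1]}' >/dev/null; python3 chk.py 5 &&
python3 -m jog '{"offset":[[0,0,0.001],[0,0,0.002],[0,0,0.002]],"dr":[[0,0,0],[0,0,0],[0,0,0]],"hand":[1,1,1]}' >/dev/null; python3 chk.py 5 &&
python3 -m jog '{"offset":[[0,0,0.001],[0,0,0.002],[0,0,0.002]],"dr":[[0,0,0],[0,0,0],[0,0,0]],"hand":[1,1,1]}' >/dev/null; python3 chk.py 5
```

```text
F [-0.4 -0.1 -1.9] tq [ 0.16 -0.09  0.02] p [0.5262 0.1605 0.4051] g 0.0117
F [-0.3 -0.  -1.9] tq [ 0.15 -0.11  0.01] p [0.5259 0.1603 0.3919] g 0.0117
F [-0.2  0.3 -1.9] tq [ 0.15 -0.12  0.04] p [0.5261 0.1605 0.3907] g 0.012
F [ 0.4 -0.9 -1.4] tq [ 0.11 -0.07  0.04] p [0.5261 0.1605 0.3886] g 0.0119
F [-1.1 -1.1  5.1] tq [-0.01  0.37 -0.04] p [0.5263 0.1607 0.3878] g 0.0119
F [-1.1 -1.1  5.1] tq [-0.01  0.37 -0.04] p [0.5263 0.1607 0.3878] g 0.0119
```

I had the tool-x sign wrong, so the plate touched about 5 mm off to the side at only 5 N. I'll lift and correct.

```bash
python3 -m jog '{"offset":[[0,0,-0.006],[0,0,-0.006],[0.0054,-0.0003,-0.006],[0.0054,-0.0003,-0.006],[0.0054,-0.0003,-0.006],[0.0054,-0.0003,-0.006]],"dr":[[0,0,0],[0,0,0],[0,0,0],[0,0,0],[0,0,0],[0,0,0]],"hand":[1,1,1,1,1,1]}' >/dev/null; python3 chk.py 5 &&
python3 -m jog '{"offset":[[0,0,0.002],[0,0,0.004],[0,0,0.004]],"dr":[[0,0,0],[0,0,0],[0,0,0]],"hand":[1,1,1]}' >/dev/null; python3 chk.py 5 &&
python3 -m jog '{"offset":[[0,0,0.001],[0,0,0.002],[0,0,0.002]],"dr":[[0,0,0],[0,0,0],[0,0,0]],"hand":[1,1,1]}' >/dev/null; python3 chk.py 5 &&
python3 -m jog '{"offset":[[0,0,0.001],[0,0,0.002],[0,0,0.002]],"dr":[[0,0,0],[0,0,0],[0,0,0]],"hand":[1,1,1]}' >/dev/null; python3 chk.py 5 &&
python3 -m jog '{"offset":[[0,0,0.001],[0,0,0.002],[0,0,0.002]],"dr":[[0,0,0],[0,0,0],[0,0,0]],"hand":[1,1,1]}' >/dev/null; python3 chk.py 5 &&
python3 -m jog '{"offset":[[0,0,0.001],[0,0,0.002],[0,0,0.002]],"dr":[[0,0,0],[0,0,0],[0,0,0]],"hand":[1,1,1]}' >/dev/null; python3 chk.py 5
```

```text
F [-1.1  0.4 -2.3] tq [ 0.13 -0.11  0.03] p [0.5216 0.1573 0.3926] g 0.0117
F [ 0.6 -0.4 -1.3] tq [ 0.1  -0.1  -0.01] p [0.5216 0.1573 0.3882] g 0.0119
F [ 0.  -0.3 -2.5] tq [ 0.15 -0.09  0.03] p [0.5217 0.1573 0.3865] g 0.0117
F [-0.2  0.6 -1.3] tq [ 0.18 -0.14 -0.07] p [0.5217 0.1573 0.3846] g 0.0118
F [ 0.3 -0.6 -2.2] tq [ 0.22 -0.14 -0.01] p [0.5217 0.1574 0.3826] g 0.0114
F [-0.1 -0.  -1.9] tq [ 0.18 -0.25 -0.02] p [0.5217 0.1573 0.3806] g 0.0115
```

```bash
python3 -m jog '{"offset":[[0,0,0.002],[0,0,0.004],[0,0,0.004]],"dr":[[0,0,0],[0,0,0],[0,0,0]],"hand":[1,1,1]}' >/dev/null; python3 chk.py 6 &&
python3 -m jog '{"offset":[[0,0,0.002],[0,0,0.004],[0,0,0.004]],"dr":[[0,0,0],[0,0,0],[0,0,0]],"hand":[1,1,1]}' >/dev/null; python3 chk.py 6 &&
python3 -m jog '{"offset":[[0,0,0.002],[0,0,0.004],[0,0,0.004]],"dr":[[0,0,0],[0,0,0],[0,0,0]],"hand":[1,1,1]}' >/dev/null; python3 chk.py 6 &&
python3 -m jog '{"offset":[[0,0,0.002],[0,0,0.004],[0,0,0.004]],"dr":[[0,0,0],[0,0,0],[0,0,0]],"hand":[1,1,1]}' >/dev/null; python3 chk.py 6 &&
python3 -m jog '{"offset":[[0,0,0.002],[0,0,0.004],[0,0,0.004]],"dr":[[0,0,0],[0,0,0],[0,0,0]],"hand":[1,1,1]}' >/dev/null; python3 chk.py 6 &&
python3 -m jog '{"offset":[[0,0,0.002],[0,0,0.004],[0,0,0.004]],"dr":[[0,0,0],[0,0,0],[0,0,0]],"hand":[1,1,1]}' >/dev/null; python3 chk.py 6
```

```text
F [-0.1  0.7 -2.1] tq [ 0.37 -0.18  0.02] p [0.5216 0.1575 0.3765] g 0.0119
F [-0.8  1.3 -3.3] tq [0.72 0.02 0.02] p [0.5215 0.1577 0.3724] g 0.0115
F [-1.4  3.  -2.4] tq [0.95 0.1  0.02] p [0.5215 0.1577 0.3684] g 0.0115
F [-1.9  3.4 -1.1] tq [ 1.14  0.32 -0.01] p [0.5215 0.1576 0.3644] g 0.0118
F [-1.3  3.7 -1.7] tq [ 1.23  0.4  -0.01] p [0.5216 0.1576 0.3604] g 0.0119
F [-2.8  4.3  0. ] tq [1.51 0.5  0.  ] p [0.5216 0.1576 0.3566] g 0.0113
```

The hook pushes the sleeve toward the basket with about 5 N, so I'll relieve 1 mm that way (tool +y).

```bash
python3 -m jog '{"offset":[[0,0.001,0],[0,0.001,0],[0,0.001,0]],"dr":[[0,0,0],[0,0,0],[0,0,0]],"hand":[1,1,1]}' >/dev/null; python3 chk.py 8 &&
python3 -m jog '{"offset":[[0,0,0.001],[0,0,0.002],[0,0,0.002]],"dr":[[0,0,0],[0,0,0],[0,0,0]],"hand":[1,1,1]}' >/dev/null; python3 chk.py 8 &&
python3 -m jog '{"offset":[[0,0,0.001],[0,0,0.002],[0,0,0.002]],"dr":[[0,0,0],[0,0,0],[0,0,0]],"hand":[1,1,1]}' >/dev/null; python3 chk.py 8
```

```text
F [-1.2  5.  -0.4] tq [ 1.51  0.31 -0.05] p [0.5212 0.1583 0.3566] g 0.0118
F [-1.4  4.3  1.7] tq [1.48 0.46 0.03] p [0.5212 0.1583 0.3548] g 0.0118
F [-2.1  4.5  1.6] tq [1.58 0.53 0.04] p [0.5211 0.1583 0.3525] g 0.0121
```

```bash
python3 -m jog '{"offset":[[0,0,0.001],[0,0,0.002],[0,0,0.002]],"dr":[[0,0,0],[0,0,0],[0,0,0]],"hand":[1,1,1]}' >/dev/null; python3 chk.py 11 &&
python3 -m jog '{"offset":[[0,0,0.001],[0,0,0.002],[0,0,0.002]],"dr":[[0,0,0],[0,0,0],[0,0,0]],"hand":[1,1,1]}' >/dev/null; python3 chk.py 11 &&
python3 -m jog '{"offset":[[0,0,0.001],[0,0,0.002],[0,0,0.002]],"dr":[[0,0,0],[0,0,0],[0,0,0]],"hand":[1,1,1]}' >/dev/null; python3 chk.py 11 &&
python3 -m jog '{"offset":[[0,0,0.001],[0,0,0.002],[0,0,0.002]],"dr":[[0,0,0],[0,0,0],[0,0,0]],"hand":[1,1,1]}' >/dev/null; python3 chk.py 11 &&
python3 -m jog '{"offset":[[0,0,0.001],[0,0,0.002],[0,0,0.002]],"dr":[[0,0,0],[0,0,0],[0,0,0]],"hand":[1,1,1]}' >/dev/null; python3 chk.py 11 &&
python3 -m jog '{"offset":[[0,0,0.001],[0,0,0.002],[0,0,0.002]],"dr":[[0,0,0],[0,0,0],[0,0,0]],"hand":[1,1,1]}' >/dev/null; python3 chk.py 11
```

```text
F [-2.4  4.4  4.3] tq [1.6  0.74 0.03] p [0.5211 0.1585 0.3509] g 0.0118
F [-1.7  4.8 -0.8] tq [ 1.89  0.44 -0.02] p [0.5209 0.1585 0.3482] g 0.0118
F [-2.2  4.7 -0.8] tq [ 1.81  0.42 -0.01] p [0.5208 0.1585 0.346 ] g 0.0117
F [-1.5  5.7  0.1] tq [ 1.87  0.45 -0.03] p [0.5208 0.1585 0.3439] g 0.0117
F [-1.4  5.8 -0.5] tq [1.83 0.4  0.02] p [0.5208 0.1585 0.3419] g 0.0119
F [-1.1  5.3  0.3] tq [ 1.82  0.46 -0.04] p [0.5208 0.1585 0.34  ] g 0.0121
```

```bash
python3 -m jog '{"offset":[[0,0,0.001],[0,0,0.002],[0,0,0.002]],"dr":[[0,0,0],[0,0,0],[0,0,0]],"hand":[1,1,1]}' >/dev/null; python3 chk.py 11 &&
python3 -m jog '{"offset":[[0,0,0.001],[0,0,0.002],[0,0,0.002]],"dr":[[0,0,0],[0,0,0],[0,0,0]],"hand":[1,1,1]}' >/dev/null; python3 chk.py 11 &&
python3 -m jog '{"offset":[[0,0,0.001],[0,0,0.002],[0,0,0.002]],"dr":[[0,0,0],[0,0,0],[0,0,0]],"hand":[1,1,1]}' >/dev/null; python3 chk.py 11 &&
python3 -m jog '{"offset":[[0,0,0.001],[0,0,0.001]],"dr":[[0,0,0],[0,0,0]],"hand":[1,1]}' >/dev/null; python3 chk.py 11 &&
python3 -m jog '{"offset":[[0,0,0.001],[0,0,0.001]],"dr":[[0,0,0],[0,0,0]],"hand":[1,1]}' >/dev/null; python3 chk.py 11 &&
python3 -m jog '{"offset":[[0,0,0.001],[0,0,0.001]],"dr":[[0,0,0],[0,0,0]],"hand":[1,1]}' >/dev/null; python3 chk.py 11 &&
python3 -m jog '{"offset":[[0,0,0.001],[0,0,0.001]],"dr":[[0,0,0],[0,0,0]],"hand":[1,1]}' >/dev/null; python3 chk.py 11
```

```text
F [-2.   4.5 -0.6] tq [ 1.85  0.45 -0.01] p [0.5208 0.1585 0.3379] g 0.012
F [-0.2  6.1 -2.2] tq [1.85 0.29 0.03] p [0.5208 0.1585 0.3357] g 0.0118
F [-0.3  5.6 -3.7] tq [1.81 0.16 0.03] p [0.5208 0.1583 0.3335] g 0.0119
F [-0.3  5.8 -4.9] tq [ 1.78 -0.02  0.06] p [0.5209 0.1582 0.3322] g 0.0116
F [ 0.9  5.1 -5.7] tq [ 1.49 -0.35  0.02] p [0.5211 0.1579 0.3315] g 0.0117
F [-0.8  4.4 -3.4] tq [ 1.42 -0.06 -0.06] p [0.5211 0.158  0.3313] g 0.0114
F [-0.4  3.3  0.3] tq [ 1.25  0.12 -0.03] p [0.5212 0.158  0.3307] g 0.0117
```

Click signature: Fz dropped to −5.7 N, then climbed steeply at z≈.331. I'll press a bit more to confirm the hard stop.

```bash
python3 -m jog '{"offset":[[0,0,0.001],[0,0,0.001]],"dr":[[0,0,0],[0,0,0]],"hand":[1,1]}' >/dev/null; python3 chk.py 9 &&
python3 -m jog '{"offset":[[0,0,0.001],[0,0,0.001]],"dr":[[0,0,0],[0,0,0]],"hand":[1,1]}' >/dev/null; python3 chk.py 9 &&
python3 -m jog '{"offset":[[0,0,0.001],[0,0,0.001]],"dr":[[0,0,0],[0,0,0]],"hand":[1,1]}' >/dev/null; python3 chk.py 9 &&
python3 -m jog '{"offset":[[0,0,0.001],[0,0,0.001]],"dr":[[0,0,0],[0,0,0]],"hand":[1,1]}' >/dev/null; python3 chk.py 9
python3 - <<'E'
from h import *
b=snap("side","pics/s3.png")["image"]; a=snap("top","pics/t3.png")["image"]
R=lambda i,x,y,w,h,k:cv2.resize(i[y:y+h,x:x+w],None,fx=k,fy=k,interpolation=cv2.INTER_CUBIC)
cv2.imwrite("pics/c5.png",np.hstack([R(b,190,170,100,120,4),R(a,90,180,100,120,4)]))
E
```

```text
F [-1.1  3.8  0.5] tq [1.21 0.21 0.  ] p [0.5212 0.1581 0.3298] g 0.0117
F [-1.5  3.2  2.1] tq [1.12 0.34 0.04] p [0.5212 0.1581 0.3288] g 0.0118
F [-4.4  2.5  7.1] tq [ 0.86  0.83 -0.01] p [0.5213 0.1583 0.3287] g 0.0116
F [-5.9  2.3 13.4] tq [0.69 1.39 0.06] p [0.5213 0.1584 0.3286] g 0.0115
```

View pics/c5.png

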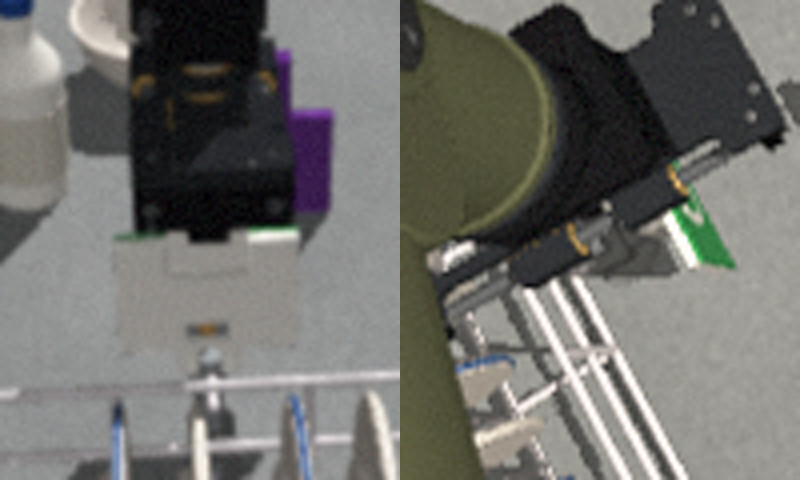

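The brass catch shows in the window at (207,329) and the hard stop was met at 13 N, so the plate is home. Now I take the load off and open.

```bash
python3 -m jog '{"offset":[[0,0,-0.001],[0,0,-0.002],[0,0,-0.002]],"dr":[[0,0,0],[0,0,0],[0,0,0]],"hand":[1,1,1]}' >/dev/null; python3 chk.py 12 ; python3 -m jog '{"offset":[[0,0,0],[0,0,0],[0,0,0],[0,0,0],[0,0,0],[0,0,0],[0,0,0],[0,0,0],[0,0,0],[0,0,0],[0,0,0],[0,0,0]],"dr":[[0,0,0],[0,0,0],[0,0,0],[0,0,0],[0,0,0],[0,0,0],[0,0,0],[0,0,0],[0,0,0],[0,0,0],[0,0,0],[0,0,0]],"hand":[0.5,0.5,0.5,0.5,0.5,0.5,0.5,0.5,0.5,0.5,0.5,0.5]}'
```

```text
F [-2.7  3.2  3.2] tq [ 1.    0.41 -0.04] p [0.5212 0.1581 0.3288] g 0.0118
clock: 20.0
position: [0.5211, 0.1582, 0.3287]
ee_rot: [-0.0, -0.276, 0.961, -0.0]
ft_force: [-0.0, 0.3, 0.4]
grip_width: 0.0434
grip_force: 0.0
```

```bash
python3 -m jog '{"offset":[[0,0,-0.02],[0,0,-0.04],[0,0,-0.07],[0,0,-0.11],[0,0,-0.15],[0.12,0,-0.15],[0.2,0,-0.15],[0.2,0,-0.15],[0.2,0,-0.15],[0.2,0,-0.15],[0.2,0,-0.15],[0.2,0,-0.15]],"dr":[[0,0,0],[0,0,0],[0,0,0],[0,0,0],[0,0,0],[0,0,0],[0,0,0],[0,0,0],[0,0,0],[0,0,0],[0,0,0],[0,0,0]],"hand":[0.5,0.5,0.5,0.5,0.5,0.5,0.5,0.5,0.5,0.5,0.5,0.5]}'
python3 - <<'E'
from h import *
b=snap("side","pics/s4.png")["image"]; a=snap("top","pics/t4.png")["image"]
R=lambda i,x,y,w,h,k:cv2.resize(i[y:y+h,x:x+w],None,fx=k,fy=k,interpolation=cv2.INTER_CUBIC)
cv2.imwrite("pics/c6.png",np.hstack([R(b,180,120,130,150,3),R(a,90,110,130,150,3)]))
E
```

```text
clock: 21.2
position: [0.3662, 0.0539, 0.4779]
ee_rot: [-0.006, -0.276, 0.961, 0.001]
ft_force: [-0.3, 0.2, 0.8]
grip_width: 0.0433
grip_force: 0.0
```

View pics/c6.png

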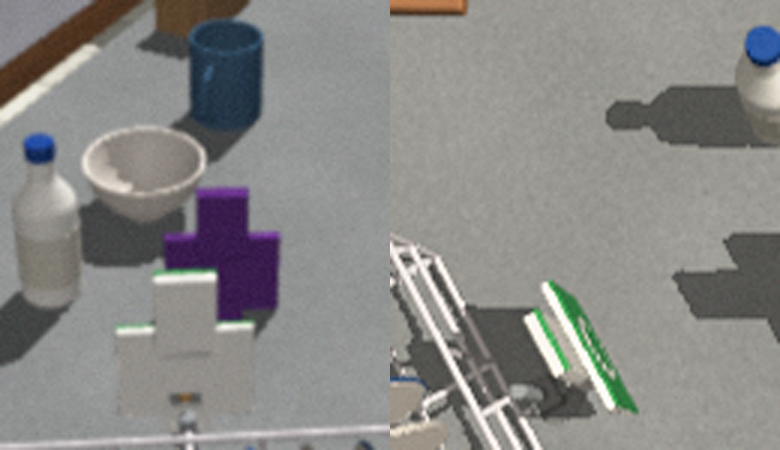

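The plate hangs upright with its green face outward, and the catch sits in the window at (186,399). The mug, bowl and bottle have not moved, and the arm is clear.

```bash
python3 -c "
from cell import job_done; print(job_done())"
```

```text
the job is handed in; nothing more can be done
None
```

The status plate is hanging fully home on the hook with its green face outward, the catch clicked into its window and the gripper clear. The highest force I read while pressing was about 15 N, and I handed the job in at about 21 s.

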